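# Closing down the glue corner of a bamboo fan workshop

### The job

First push the warmer's toggle switch fully over to off (away from the robot); then, without lifting or tipping it, slide the glue pot from the heated place to the centre of the single ring of the rest place and leave it there. Hang every plywood gauge plate that stands in the rack on the stand, each by both its holes on a pin pair of its own, tab up and pushed right back against the crossbar. Let go of everything and leave the other things on the bench alone.

Things in the scene. Friction and masses are not known exactly. Their poses are not given: they have to be found in the camera images.
- plate0: Plywood rib gauge, 10 mm thick (x), 160 mm tall, same front and back, 90 g (x0.7 to 1.4); may be absent. Origin: centre of its foot; z up as it stands or hangs. Two 14 mm square through-holes, centres at y = -22 and +22, z = 88 mm. 56 mm wide up to z = 35, 72 mm from 35 to 105, then a grip tab 34 mm wide to z = 160. Starts upright in a rack slot, foot 12 mm above the table; raise 50 mm to clear.
- plate1: Plywood rib gauge, 10 mm thick (x), 160 mm tall, same front and back, 90 g (x0.7 to 1.4); may be absent. Origin: centre of its foot; z up as it stands or hangs. Two 14 mm square through-holes, centres at y = -22 and +22, z = 88 mm. 56 mm wide up to z = 35, 72 mm from 35 to 105, then a grip tab 34 mm wide to z = 160. Starts upright in a rack slot, foot 12 mm above the table; raise 50 mm to clear.
- plate2: Plywood rib gauge, 10 mm thick (x), 160 mm tall, same front and back, 90 g (x0.7 to 1.4); may be absent. Origin: centre of its foot; z up as it stands or hangs. Two 14 mm square through-holes, centres at y = -22 and +22, z = 88 mm. 56 mm wide up to z = 35, 72 mm from 35 to 105, then a grip tab 34 mm wide to z = 160. Starts upright in a rack slot, foot 12 mm above the table; raise 50 mm to clear.
- plate3: Plywood rib gauge, 10 mm thick (x), 160 mm tall, same front and back, 90 g (x0.7 to 1.4); may be absent. Origin: centre of its foot; z up as it stands or hangs. Two 14 mm square through-holes, centres at y = -22 and +22, z = 88 mm. 56 mm wide up to z = 35, 72 mm from 35 to 105, then a grip tab 34 mm wide to z = 160. Starts upright in a rack slot, foot 12 mm above the table; raise 50 mm to clear.
- plate0_holes (a point): Midway between the centres of the two holes of plate0: 88 mm up its z from its origin. Axes as the plate's.
- plate1_holes (a point): Midway between the centres of the two holes of plate1: 88 mm up its z from its origin. Axes as the plate's.
- plate2_holes (a point): Midway between the centres of the two holes of plate2: 88 mm up its z from its origin. Axes as the plate's.
- plate3_holes (a point): Midway between the centres of the two holes of plate3: 88 mm up its z from its origin. Axes as the plate's.
- rack: Fixed wooden rack, 115 x 270 mm, its slots 68 mm apart along its y (y = -102, -34, +34, +102 mm), each 13 mm wide between fins that reach 54 mm above the table; a plate in it faces along the rack's y with 1.5 mm play. Origin: centre of its underside. Plate tops stand 172 mm above the table.
- stand: Fixed stand, origin on the table under the middle of its crossbar (360 mm along y, 18 mm deep, 118 to 142 mm above the table, on end posts). Four pairs of steel pins, 85 mm apart along y, stick out of its -x face, towards the robot: 8 mm thick, 44 mm apart in a pair, round ends 44 mm out, axis at 130 mm height at the face (x = -9 mm), rising 0.12 rad towards the tip.
- pot: Covered aluminium glue pot, 100 mm diameter, 90 mm tall with its lid and small lid knob (all one piece), 0.6 kg (0.8 to 1.25 of that). Origin: centre of its underside. A straight black handle, 16 mm wide and 14 mm high, sticks out along its x from 45 to 165 mm from the centre, its middle line 55 mm above the underside.
- warmer: Fixed steel warming plate, 400 mm (x) x 200 mm (y), its flat top 50 mm above the table. Origin: centre of its underside. Three concentric rings at x = +90 mm mark the heated place, where the pot starts.
- rest_place (a point): Centre of the rest place on the warmer's top, marked by one single ring 124 mm across (x = -90 mm in the warmer), at the end nearer the robot.
- switch (a joint): The warmer's toggle switch on a grey block beside it, rad: 0 = leaning fully to the block's -x (towards the robot, on), 1.0 = fully over to +x (away from the robot, off). It starts between 0 and 0.25, stays where it is left, and moves with under 3 N at its tip.
- switch_tip (a point): Centre of the black ball, 26 mm across, at the tip of the switch lever; its x axis, tilted with the lever, points along the swing. The lever is 70 mm long and pivots 22 mm above the table about the block's y, 0.5 rad to either side of upright.
- pair0 (a point): Pin pair 0 (y = -127.5 mm in the stand): where the hole midpoint of a plate lies when it hangs there right against the crossbar: midway between the pins, 5 mm before the bar's face, 128 mm above the table (about 3 mm under the pins' axes, as the plate drops by its play). Axes as the stand's.
- pair1 (a point): Pin pair 1 (y = -42.5 mm in the stand): where the hole midpoint of a plate lies when it hangs there right against the crossbar: midway between the pins, 5 mm before the bar's face, 128 mm above the table (about 3 mm under the pins' axes, as the plate drops by its play). Axes as the stand's.
- pair2 (a point): Pin pair 2 (y = +42.5 mm in the stand): where the hole midpoint of a plate lies when it hangs there right against the crossbar: midway between the pins, 5 mm before the bar's face, 128 mm above the table (about 3 mm under the pins' axes, as the plate drops by its play). Axes as the stand's.
- pair3 (a point): Pin pair 3 (y = +127.5 mm in the stand): where the hole midpoint of a plate lies when it hangs there right against the crossbar: midway between the pins, 5 mm before the bar's face, 128 mm above the table (about 3 mm under the pins' axes, as the plate drops by its play). Axes as the stand's.
- roll_a: Bystander: black ring roll, 84 mm across, 26 mm high; leave alone.
- jar: Bystander: closed jar, 60 mm across, 85 mm high; leave alone.
- offcut: Bystander: wood offcut 75 x 40 x 30 mm; leave alone.
Mind the look-alikes: they are no part of the job. There is more than one size of the pot; the one meant has the size given above. What is shaped like the plate1 but black is not meant.

How it is judged:
By the outcome, as a careful person would: the job done as asked, in the order asked, and still so for the second after the job is handed in, with the robot touching nothing.
Of plate0, plate1, plate2, plate3 only 3 to 4 are there at a start; the rules pass over those that are not, and their reading is None.
At some moment in a run one of pot may be knocked a few centimetres aside while the robot is not near it.
It also fails if it takes over 208 s, if anything falls off the work surface, if the arm or the gripper's body presses on something with over 40 N, if the wrist force passes 120 N, or if a joint passes its speed limit or range.

### The arm

A 6-joint arm with a two-finger parallel gripper is mounted at the origin on the work surface. World frame = base frame: x ahead of the robot, y to its left, z up, the work surface at z = 0. Lengths are in m, angles in rad, forces in N, time in s.
With the tool pointing down it reaches from about 0.4 to 0.825 m from the base axis. Payload 7 kg.
Tool frame: the origin (TCP) lies on the centre line of the jaws, within the pads' length; the fingertips stand 22 mm ahead of it and the grasp point (between the pads) lies 3 mm ahead of it; z points along the fingers, y is the line along which they close (so a half turn about z gives the same grasp; the last joint's range is limited). The gripper opens to 88 mm and grips with 3 to 60 N. Pads are 19 mm wide; open, the fingers measure 130 mm over their backs; the gripper's body (78 mm by 193 mm) begins 47 mm behind the grasp point.
Start: joints at [-0.855, 0.359, 0.012, 0, -1.224, -0.288], TCP at [0.28, -0.614, 0.249] pointing down, gripper open.
Joint ranges: [-3.07, 3.07], [-1.43, 2.12], [-1.02, 1.25], [-3.03, 1.67], [-3.05, -0], [-3.03, 3.03]. Speed limits (rad/s): [2.39, 2.39, 3.01, 3.14, 3.14, 3.14].

### API

Orientations are given as [roll, pitch, yaw] about the fixed x, y, z axes, in that order (R = Rz(yaw) Ry(pitch) Rx(roll)).
In Python, from station import monitor, viewer, order gives the robot as it stands. The module is installed in compiled form; this text tells all that it offers.
- The arm moves only by the tool servo_tool, never from a script. Its argument "targets" is a list of rows, each an object with "angular": the turn, a rotation vector about the tool's x, y, z in degrees, a list of three; "xyz": the shift along the tool's x, y, z in cm, a list of three; "claw": the finger opening in cm, from 0 to 8.76. A call has 1 to 20 rows; each row shifts and turns the commanded pose from where the row before left it, along the tool's axes as they then stand; what a row does not reach is not made up. A row lasts 1/10 s, in which the tool goes at most 50 mm and 8.59 degrees, less where a joint would pass 70% of its speed; a pose out of reach is approached as far as the arm can. A call is refused whole if a number of a shift passes 5 or a number of a turn 8.59, either way. A call with a gripper value outside its range is refused whole. The fingers move at their own pace and stop on an object; "force" is the grip in N (left out, the last holds). Time passes only in rows, so rows that do not move let the fingers close. It gives the time, the measured TCP pose, the force, the opening and the grip force at its end, in the units of the state.
- monitor.get_state(): the state, without advancing time (a new reading comes with each control period).
- viewer.grab_frame(name): name is "scene" or "top" or "wrist"; returns a dict with "color" (480x640x3 uint8, blue, green, red), "fovy" (degrees; the focal length in pixels is half the picture's height over the tangent of half this angle, whatever the lens; pixels are square), "cx", "cy" (the principal point, pixels), "R" (3x3) and "t" (3): a world point X has camera coordinates R X + t. Camera axes: x right, y down, z forward; pixel columns grow to the right and rows downward; lengths in m; the calibration is good to about 2 mm. A picture is of the moment at which its call begins. There is no depth.
- order.job_done(): hands the job in; it is judged then, once.
The state is a dict: "t": time; "q": joint angles; "qd": joint speeds; "joint_efforts": joint torques, N m; "eef_pos": TCP position; "ee_rot": TCP orientation; "force": force on the tool from outside, world axes, zero at the start; "moment": the same for the moment, N m; "width": finger opening in m; "gripper_force": force on a finger pad.
Only numpy, scipy, OpenCV 4.12 (cv2) and the standard library are available. Lean on these libraries where they do the work, as an engineer would, in place of code of your own. Each camera call takes 0.05 s, during which the arm holds its last target. There are 200 camera calls.

## Working session

There is one attempt and no reset: what is moved stays moved. The work goes in short steps, Python scripts to look and compute and a tool call to move; the robot and the scene stay as the last step left them, time stands still between calls to the robot, and variables do not carry over. Pictures are saved under pics/ and viewed, at most 14 in all, crops included, and the job is handed in when it is done.

Besides the shell and the picture viewer there is one more tool, called after "Emit:" as a command line: name --argument value ..., lists and objects as JSON in quotes. servo_tool: Moves the arm, as the interface text tells. Its arguments: {"type":"object","properties":{"targets":{"type":"array"},"force":{"type":"number"}},"required":["targets"]}

```bash
mkdir -p pics
cat > h.py <<'E'
import numpy as np, cv2, json
from station import monitor, viewer, order
from scipy.spatial.transform import Rotation as Ro
def grab(n,save=None):
    f=viewer.grab_frame(n); f['f']=240/np.tan(np.radians(f['fovy'])/2)
    f['R']=np.array(f['R']);f['t']=np.array(f['t'])
    if save: cv2.imwrite('pics/'+save+'.png',f['color']); np.save('pics/'+save+'.npy',f,allow_pickle=True)
    return f
def load(s): return np.load('pics/'+s+'.npy',allow_pickle=True).item()
def ray(f,u,v):
    d=f['R'].T@np.array([(u-f['cx'])/f['f'],(v-f['cy'])/f['f'],1]); return -f['R'].T@f['t'],d/np.linalg.norm(d)
def onz(f,u,v,z):
    c,d=ray(f,u,v); return c+d*(z-c[2])/d[2]
def proj(f,X):
    p=f['R']@np.asarray(X,float)+f['t']; return p[:2]/p[2]*f['f']+[f['cx'],f['cy']]
def tri(obs):
    A=0;b=0
    for f,u,v in obs:
        c,d=ray(f,u,v);M=np.eye(3)-np.outer(d,d);A=A+M;b=b+M@c
    return np.linalg.solve(A,b)
E
python3 - <<'E'
from h import *
for n in('scene','top','wrist'):
    f=grab(n,n+'0'); print(n,f['fovy'],f['f'],(-f['R'].T@f['t']).round(3),f['R'].round(2).tolist())
print(monitor.get_state())
E
```

```text
scene 46.732118510178736 555.5098875209934 [ 1.401 -0.67   1.256] [[0.56, 0.83, -0.0], [0.59, -0.41, -0.7], [-0.58, 0.39, -0.72]]
top 48.57098011421337 531.9001898812287 [ 0.332 -0.066  1.547] [[0.03, -1.0, -0.01], [-1.0, -0.03, -0.09], [0.09, 0.01, -1.0]]
wrist 70.98382276301703 336.5680848411469 [ 0.208 -0.647  0.385] [[-0.42, 0.91, 0.0], [0.87, 0.4, 0.29], [0.27, 0.12, -0.96]]
{'t': 0.15, 'q': array([-8.54894633e-01,  3.59198814e-01,  1.12904920e-02, -2.46789334e-04,
       -1.22413182e+00, -2.88077960e-01]), 'qd': array([-0.00089231,  0.00064859,  0.00105906,  0.00272528,  0.00061137,
        0.00103556]), 'joint_efforts': array([-2.43436989e-03, -5.83273923e+01,  2.93290383e+01,  7.00129062e+00,
        8.78848310e-03, -1.11048560e-04]), 'eef_pos': array([ 0.27987055, -0.61386774,  0.24786376]), 'ee_rot': array([ 3.14033417e+00, -1.30940692e-04, -2.71385283e+00]), 'force': array([ 0.4819855 , -0.26408133, -0.24369833]), 'moment': array([ 0.04577401,  0.01563208, -0.00256866]), 'gripper_force': 0.0, 'width': 0.0878173411453637}
```

View pics/scene0.png

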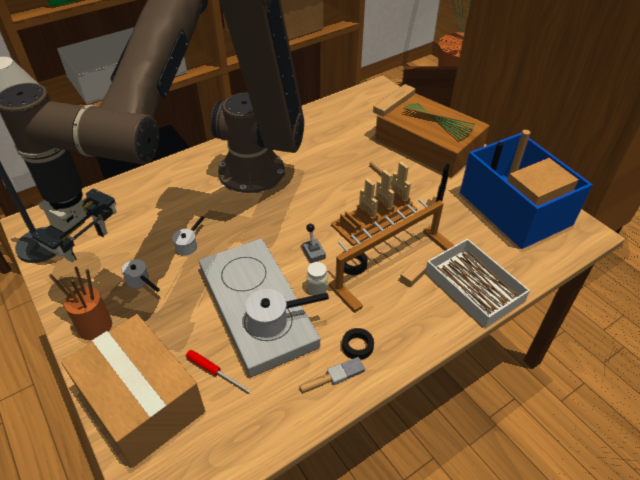

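View pics/top0.png

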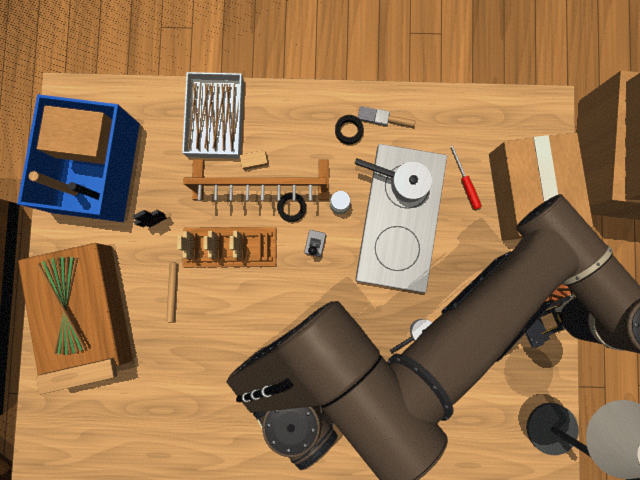

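Scene: three plates stand in the rack (scene 370,200 / 387,190 / 403,180), and a black look-alike lies near (443,185). The big pot is on the warmer at (266,312), with smaller pots at (185,240) and (135,272). In the top view the switch is at (315,243), the stand at (258,187), and the rack at (228,247).
The pot meant is the one on the heated rings, and I'll confirm its size in the crops.

Run:
```python
from h import *
def crop(s,x0,y0,x1,y1,k,o):
    c=cv2.resize(load(s)['color'][y0:y1,x0:x1],None,fx=k,fy=k,interpolation=cv2.INTER_CUBIC)
    for x in range((x0//20+1)*20,x1,20): cv2.putText(c,str(x),(int((x-x0)*k)-10,10),0,.35,(0,0,255),1); cv2.line(c,(int((x-x0)*k),12),(int((x-x0)*k),18),(0,0,255),1)
    for y in range((y0//20+1)*20,y1,20): cv2.putText(c,str(y),(0,int((y-y0)*k)+4),0,.35,(0,0,255),1)
    cv2.imwrite('pics/'+o+'.png',c)
crop('top0',170,135,450,300,2.85,'topc')
crop('scene0',195,150,465,370,2.7,'scec')
```

```text
(no output)
```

View pics/topc.png

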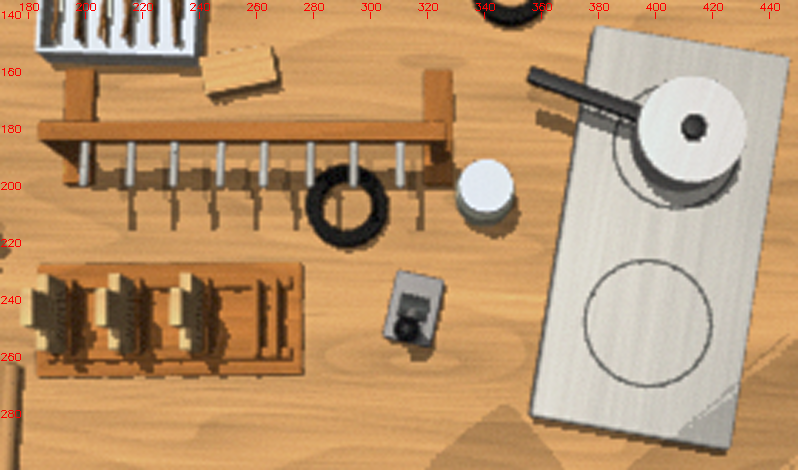

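View pics/scec.png

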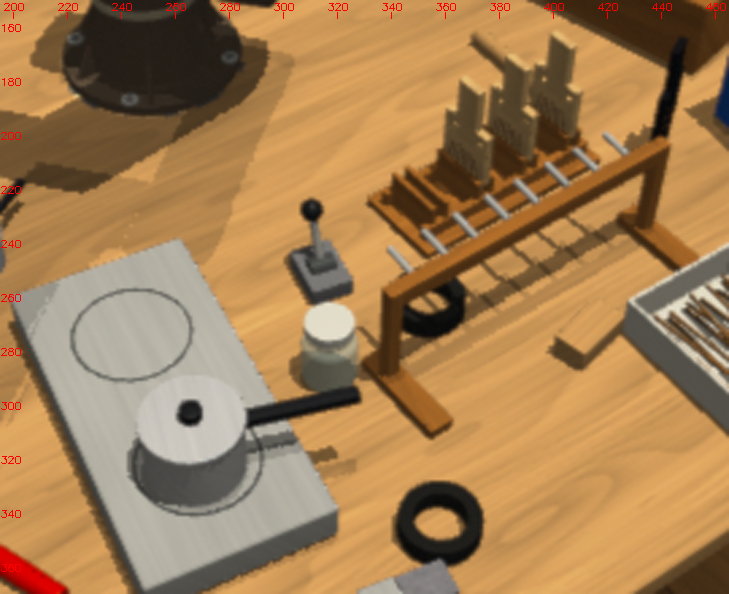

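The crops confirm the pot on the heated rings, with knob at top (413,180) and handle tip at (357,161). The switch ball is at top (313,250), the single ring at (397,248), and the pin tips at v≈200. Next I'll triangulate.

Run:
```python
from h import *
T=load('top0');S=load('scene0')
def t(X,Y):return 170+X/2.85,135+Y/2.85
def s(X,Y):return 195+X/2.7,150+Y/2.7
P={'ball':((407,327),(312,210)),'knob':((693,127),(190,412)),'htip':((532,75),(357,395)),'rest':((648,323),(131,335)),
'pin0a':((400,185),(390,250)),'pin0b':((352,184),(425,233)),'pin3b':((84,185),(607,136)),
'tabA':((48,313),(562,37)),'tabB':((112,308),(516,58)),'tabC':((185,308),(470,83)),
'wNL':((530,415),(10,300)),'wFL':((595,26),(180,240))}
for k,(a,b) in P.items():
    X=tri([(T,*t(*a)),(S,*s(*b))]); print(k,X.round(3),'err px',np.round(np.linalg.norm(proj(T,X)-t(*a)),1))
for n,z,a,b in [('pot diam',.135,(637,130),(747,130)),('bar',.142,(38,130),(450,132)),('warm end',.05,(530,415),(728,450)),('rackends',.03,(37,320),(303,320))]:
    A=onz(T,*t(*a),z);B=onz(T,*t(*b),z);print(n,A.round(3),B.round(3),np.linalg.norm(A-B).round(3))
p=[(530,415),(728,450),(788,58),(595,26)];W=np.array([onz(T,*t(*q),.05) for q in p]);print('warmer',W.mean(0),np.degrees(np.arctan2(*(W[2]+W[3]-W[0]-W[1])[1::-1])))
for X in [83,130,175,220,263,310,352,400]: print(onz(T,*t(X,185),.135).round(4))
print('switch base',[onz(T,*t(*q),.02).round(3).tolist() for q in [(397,270),(444,280),(432,347),(383,335)]])
```

```text
ball [ 0.428 -0.033  0.086] err px 0.4
knob [ 0.623 -0.299  0.131] err px 0.1
htip [ 0.676 -0.147  0.102] err px 0.5
rest [ 0.442 -0.271  0.046] err px 0.2
pin0a [ 0.56  -0.024  0.131] err px 0.3
pin0b [0.559 0.022 0.13 ] err px 0.3
pin3b [0.552 0.277 0.129] err px 0.9
tabA [0.431 0.299 0.176] err px 3.9
tabB [0.434 0.236 0.179] err px 1.7
tabC [0.436 0.17  0.175] err px 1.6
wNL [ 0.315 -0.251 -0.007] err px 33.3
wFL [ 0.635 -0.235  0.347] err px 24.3
pot diam [ 0.617 -0.246  0.135] [ 0.62  -0.35   0.135] 0.104
bar [0.6   0.318 0.142] [ 0.609 -0.07   0.142] 0.388
warm end [ 0.347 -0.157  0.05 ] [ 0.319 -0.352  0.05 ] 0.197
rackends [0.428 0.339 0.03 ] [0.436 0.072 0.03 ] 0.268
warmer [ 0.52934178 -0.28231764  0.05      ] -8.064331375620858
[0.5498 0.2745 0.135 ]
[0.5511 0.2301 0.135 ]
[0.5523 0.1876 0.135 ]
[0.5535 0.1451 0.135 ]
[0.5547 0.1046 0.135 ]
[0.556  0.0603 0.135 ]
[0.5571 0.0207 0.135 ]
[ 0.5584 -0.0245  0.135 ]
switch base [[0.49, -0.021, 0.02], [0.481, -0.069, 0.02], [0.413, -0.059, 0.02], [0.423, -0.009, 0.02]]
```

Emit:
servo_tool --targets '[{"angular": [0,0,8.2],"xyz": [0,0,0],"claw": 0},{"angular": [0,0,8.2],"xyz": [0,0,0],"claw": 0},{"angular": [0,0,8.1],"xyz": [0,0,0],"claw": 0},{"angular": [0,0,0],"xyz": [-0.7,3.9,0],"claw": 0},{"angular": [0,0,0],"xyz": [-0.7,3.9,0],"claw": 0},{"angular": [0,0,0],"xyz": [-0.7,3.9,0],"claw": 0},{"angular": [0,0,0],"xyz": [-0.7,3.9,0],"claw": 0},{"angular": [0,0,0],"xyz": [-0.7,3.9,0],"claw": 0},{"angular": [0,0,0],"xyz": [-0.7,3.9,0],"claw": 0},{"angular": [0,0,0],"xyz": [-0.7,3.9,0],"claw": 0},{"angular": [0,0,0],"xyz": [-0.7,3.9,0],"claw": 0},{"angular": [0,0,0],"xyz": [-0.7,3.9,0],"claw": 0},{"angular": [0,0,0],"xyz": [-0.7,3.9,0],"claw": 0},{"angular": [0,0,0],"xyz": [-0.7,3.9,0],"claw": 0},{"angular": [0,0,0],"xyz": [-0.7,3.9,0],"claw": 0},{"angular": [0,0,0],"xyz": [-0.7,3.9,0],"claw": 0},{"angular": [0,0,0],"xyz": [-0.7,3.9,0],"claw": 0},{"angular": [0,0,0],"xyz": [-0.7,3.5,0],"claw": 0},{"angular": [0,0,0],"xyz": [0,0,0],"claw": 0},{"angular": [0,0,0],"xyz": [0,0,0],"claw": 0}]'

```text
t: 2.15
eef_pos: [0.3848, -0.0324, 0.2485]
ee_rot: [-3.142, -0.0, -3.139]
force: [-0.5, 0.1, -1.0]
width: 0.0003
gripper_force: 0.0
```

Emit:
servo_tool --targets '[{"angular": [0,0,0],"xyz": [0,0,4],"claw": 0},{"angular": [0,0,0],"xyz": [0,0,4],"claw": 0},{"angular": [0,0,0],"xyz": [0,0,4],"claw": 0},{"angular": [0,0,0],"xyz": [0,0,3.0],"claw": 0},{"angular": [0,0,0],"xyz": [0,0,0],"claw": 0},{"angular": [0,0,0],"xyz": [-0.6,-0.1,0],"claw": 0},{"angular": [0,0,0],"xyz": [-0.6,-0.1,0],"claw": 0},{"angular": [0,0,0],"xyz": [-0.6,-0.1,0],"claw": 0},{"angular": [0,0,0],"xyz": [-0.6,-0.1,0],"claw": 0},{"angular": [0,0,0],"xyz": [-0.6,-0.1,0],"claw": 0},{"angular": [0,0,0],"xyz": [-0.6,-0.1,0],"claw": 0},{"angular": [0,0,0],"xyz": [-0.6,-0.1,0],"claw": 0},{"angular": [0,0,0],"xyz": [-0.6,-0.1,0],"claw": 0},{"angular": [0,0,0],"xyz": [-0.6,-0.1,0],"claw": 0},{"angular": [0,0,0],"xyz": [-0.6,-0.1,0],"claw": 0},{"angular": [0,0,0],"xyz": [-0.6,-0.1,0],"claw": 0},{"angular": [0,0,0],"xyz": [-0.6,-0.1,0],"claw": 0},{"angular": [0,0,0],"xyz": [0,0,0],"claw": 0}]'

```text
t: 3.95
eef_pos: [0.4578, -0.0452, 0.0985]
ee_rot: [-3.141, 0.0, -3.142]
force: [0.1, 0.5, -0.2]
width: 0.0003
gripper_force: 0.0
```

Emit:
servo_tool --targets '[{"angular": [0,0,0],"xyz": [-0.3,0,0],"claw": 0},{"angular": [0,0,0],"xyz": [0,0,0],"claw": 0}]'

```text
t: 4.15
eef_pos: [0.4601, -0.0451, 0.0985]
ee_rot: [-3.142, 0.0, -3.141]
force: [-0.8, -0.7, 0.0]
width: 0.0006
gripper_force: 0.2
```

Emit:
servo_tool --targets '[{"angular": [0,0,0],"xyz": [-0.2,0,0],"claw": 0},{"angular": [0,0,0],"xyz": [0,0,0],"claw": 0}]'

```text
t: 4.35
eef_pos: [0.4619, -0.0451, 0.0986]
ee_rot: [-3.142, -0.0, -3.141]
force: [-1.1, 0.6, -0.9]
width: 0.0007
gripper_force: 0.4
```

Run:
```python
from h import *
f=grab('scene','s1');c=cv2.resize(f['color'][200:290,250:350],None,fx=5,fy=5,interpolation=cv2.INTER_CUBIC);cv2.imwrite('pics/s1c.png',c)
```

```text
(no output)
```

View pics/s1c.png

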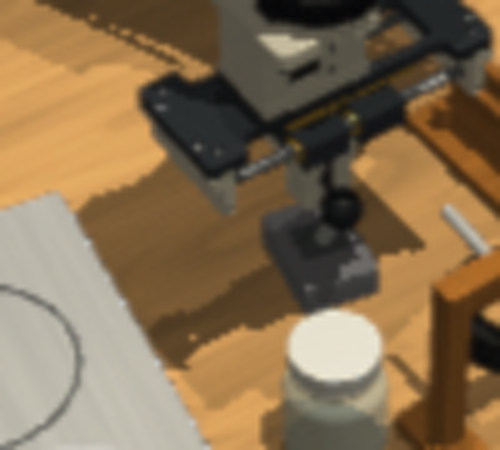

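The ball is at scene (318,242) and leans past upright, away from the robot. I'll keep pressing until it hits the stop.

Emit:
servo_tool --targets '[{"angular": [0,0,0],"xyz": [-0.3,0,0],"claw": 0},{"angular": [0,0,0],"xyz": [0,0,0],"claw": 0}]'

```text
t: 4.6
eef_pos: [0.4633, -0.0454, 0.0981]
ee_rot: [-3.141, -0.003, 3.141]
force: [-6.4, 1.0, 3.3]
width: 0.0008
gripper_force: 3.2
```

Emit:
servo_tool --targets '[{"angular": [0,0,0],"xyz": [-0.2,0,0],"claw": 0},{"angular": [0,0,0],"xyz": [0,0,0],"claw": 0}]'

```text
t: 4.8
eef_pos: [0.4638, -0.0456, 0.098]
ee_rot: [-3.141, -0.006, 3.141]
force: [-12.7, 3.9, 8.4]
width: 0.0003
gripper_force: 6.3
```

Emit:
servo_tool --targets '[{"angular": [0,0,0],"xyz": [-0.2,0,0],"claw": 0},{"angular": [0,0,0],"xyz": [0,0,0],"claw": 0}]'

```text
t: 5.0
eef_pos: [0.4641, -0.0457, 0.0977]
ee_rot: [-3.141, -0.009, 3.141]
force: [-18.6, 4.7, 14.1]
width: 0.0007
gripper_force: 9.5
```

The stop is reached: position holds at about 0.464 while the force climbs to 19 N. I'll back off and move over the pot handle.

Emit:
servo_tool --targets '[{"angular": [0,0,0],"xyz": [3,0,0],"claw": 0},{"angular": [0,0,0],"xyz": [0,0,-5],"claw": 6},{"angular": [0,0,0],"xyz": [0,0,-5],"claw": 6},{"angular": [0,0,0],"xyz": [0,0,-5],"claw": 6},{"angular": [0,0,0],"xyz": [-3.7,-2.75,0],"claw": 6},{"angular": [0,0,0],"xyz": [-3.7,-2.75,0],"claw": 6},{"angular": [0,0,0],"xyz": [-3.7,-2.75,0],"claw": 6},{"angular": [0,0,0],"xyz": [-3.7,-2.75,0],"claw": 6},{"angular": [0,0,0],"xyz": [-3.7,-2.75,0],"claw": 6},{"angular": [0,0,0],"xyz": [-3.7,-2.75,0],"claw": 6},{"angular": [0,0,-7.9],"xyz": [0,0,0],"claw": 6},{"angular": [0,0,-7.9],"xyz": [0,0,0],"claw": 6},{"angular": [0,0,-7.9],"xyz": [0,0,0],"claw": 6},{"angular": [0,0,-7.9],"xyz": [0,0,0],"claw": 6},{"angular": [0,0,-7.9],"xyz": [0,0,0],"claw": 6},{"angular": [0,0,-7.9],"xyz": [0,0,0],"claw": 6},{"angular": [0,0,-7.9],"xyz": [0,0,0],"claw": 6},{"angular": [0,0,-7.9],"xyz": [0,0,0],"claw": 6},{"angular": [0,0,-7.6],"xyz": [0,0,0],"claw": 6},{"angular": [0,0,0],"xyz": [0,0,0],"claw": 6}]'

```text
t: 7.0
eef_pos: [0.6614, -0.2101, 0.2486]
ee_rot: [-3.141, 0.0, -1.904]
force: [-0.5, -0.7, 0.2]
width: 0.0603
gripper_force: 0.0
```

Run:
```python
from h import *
grab('wrist','w1');grab('scene','s2');grab('top','t2')
T=load('t2');S=load('s2')
c=cv2.resize(S['color'][200:380,180:340],None,fx=3,fy=3,interpolation=cv2.INTER_CUBIC)
w=cv2.resize(load('w1')['color'],(320,240))
o=np.zeros((540,800,3),np.uint8);o[:,:480]=c;o[:240,480:]=w;cv2.imwrite('pics/v1.png',o)
```

```text
(no output)
```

View pics/v1.png

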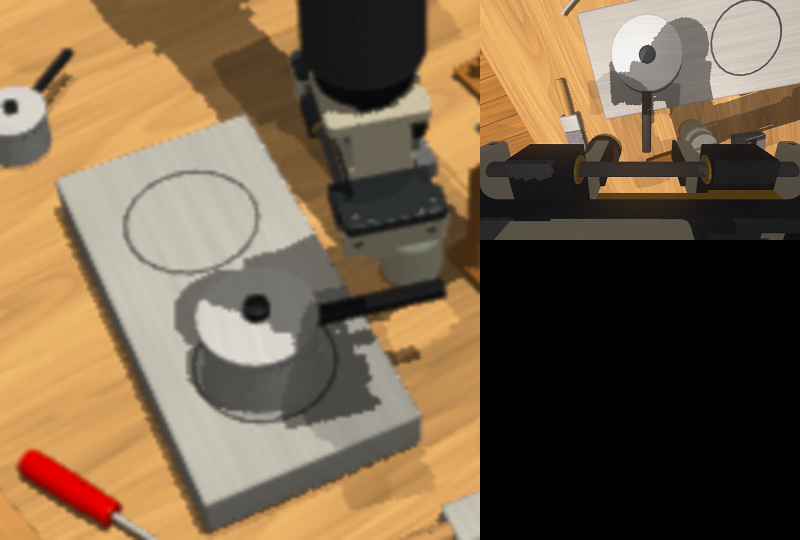

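The pot has not moved: scene knob (265,303), wrist knob (334,108). The handle runs straight down the image at u≈334, v 184–300.

Run:
```python
from h import *
W=load('w1');S=load('s2')
g=cv2.cvtColor(W['color'],cv2.COLOR_BGR2GRAY)
for v in (190,215,240,265):
    r=g[v,290:380]; i=np.where(r<60)[0]+290; print(v,i.min() if len(i) else 0,i.max() if len(i) else 0, r[::6])
print('knob',tri([(W,334,108),(S,265.3,302.7)]).round(4))
for u,v in((334,190),(334,290)): print(onz(W,u,v,.105).round(4))
g2=W['color'];hsv=cv2.cvtColor(g2,cv2.COLOR_BGR2HSV)
# rest ring from wrist & scene
print('rest wrist',onz(W,(746-480)*2,37*2,.05).round(4),'scene',onz(S,180+191/3,200+221.5/3,.05).round(4), tri([(W,532,74),(S,180+191/3,200+221.5/3)]).round(4))
```

```text
190 324 342 [90 90 88 89 87 89 42 43 43 91 81 88 86 86 85]
215 325 342 [201 203 206 207 203 199  44  47  44  90 198 193 199 172 100]
240 325 341 [155 155 155 160 150 159  73  74  65 107 195 182 169 185 178]
265 325 341 [156 153 165 160 162 152  67  67  64 149 182 186 177 184 181]
knob [ 0.6246 -0.3006  0.1333]
[ 0.6433 -0.2421  0.105 ]
[ 0.6725 -0.1553  0.105 ]
rest wrist [ 0.4417 -0.275   0.05  ] scene [ 0.4448 -0.2715  0.05  ] [ 0.4468 -0.2741  0.0553]
```

Emit:
servo_tool --targets '[{"angular": [0,0,0],"xyz": [-0.2,0.65,3.5],"claw": 6},{"angular": [0,0,0],"xyz": [0,0,3.5],"claw": 6},{"angular": [0,0,0],"xyz": [0,0,3.5],"claw": 6},{"angular": [0,0,0],"xyz": [0,0,2.0],"claw": 6},{"angular": [0,0,0],"xyz": [0,0,1.5],"claw": 6},{"angular": [0,0,0],"xyz": [0,0,0],"claw": 3},{"angular": [0,0,0],"xyz": [0,0,0],"claw": 2},{"angular": [0,0,0],"xyz": [0,0,0],"claw": 1},{"angular": [0,0,0],"xyz": [0,0,0],"claw": 1},{"angular": [0,0,0],"xyz": [0,0,0],"claw": 1},{"angular": [0,0,0],"xyz": [0,0,0],"claw": 1},{"angular": [0,0,0],"xyz": [0,0,0],"claw": 1}]' --force 20

```text
t: 8.35
eef_pos: [0.6557, -0.2061, 0.1091]
ee_rot: [-3.141, 0.0, -1.906]
force: [-0.3, 0.5, 2.1]
width: 0.0158
gripper_force: 20.0
```

Run:
```python
from h import *
def ring(s,box,c0):
    f=load(s);x0,y0,x1,y1=box
    g=cv2.cvtColor(f['color'],cv2.COLOR_BGR2GRAY)[y0:y1,x0:x1].astype(np.float32)
    bh=cv2.morphologyEx(g,cv2.MORPH_BLACKHAT,np.ones((7,7)))
    m=(bh>30).astype(np.uint8)
    P=np.argwhere(m)[:,::-1]+[x0,y0]
    for _ in range(4):
        W=np.array([onz(f,*p,.05)[:2] for p in P])
        if _==0: c=np.array(c0)
        r=np.linalg.norm(W-c,axis=1);k=abs(r-.061)<(.012 if _<2 else .006)
        A=np.c_[2*W[k],np.ones(k.sum())];s_=np.linalg.lstsq(A,(W[k]**2).sum(1),rcond=None)[0];c=s_[:2]
    print(s,c.round(4),'r',np.sqrt(s_[2]+c@c).round(4),k.sum())
ring('top0',(365,220,425,280),(.442,-.272));ring('s2',(215,240,275,300),(.442,-.272))
# pot lid circle, top view
f=load('t2');g=cv2.cvtColor(load('top0')['color'],cv2.COLOR_BGR2GRAY)
c=cv2.HoughCircles(g[140:220,370:450],cv2.HOUGH_GRADIENT,1,50,param1=100,param2=12,minRadius=15,maxRadius=22);print(c)
if c is not None:
    u,v,r=c[0][0];f=load('top0')
    for z in(.125,.13,.135):print(onz(f,u+370,v+140,z).round(4))
```

```text
top0 [ 0.4424 -0.27  ] r 0.0621 245
s2 [ 0.4423 -0.271 ] r 0.0622 193
[[[41.5 42.5 21.4]]]
[ 0.6155 -0.2963  0.125 ]
[ 0.6145 -0.2955  0.13  ]
[ 0.6135 -0.2947  0.135 ]
```

Emit:
servo_tool --targets '[{"angular": [0,0,0],"xyz": [0.08,0.45,0],"claw": 1},{"angular": [0,0,0],"xyz": [0.16,0.9,0],"claw": 1},{"angular": [0,0,0],"xyz": [0.16,0.9,0],"claw": 1},{"angular": [0,0,0],"xyz": [0.16,0.9,0],"claw": 1},{"angular": [0,0,0],"xyz": [0.16,0.9,0],"claw": 1},{"angular": [0,0,0],"xyz": [0.16,0.9,0],"claw": 1},{"angular": [0,0,0],"xyz": [0.16,0.9,0],"claw": 1},{"angular": [0,0,0],"xyz": [0.16,0.9,0],"claw": 1},{"angular": [0,0,0],"xyz": [0.16,0.9,0],"claw": 1},{"angular": [0,0,0],"xyz": [0.16,0.9,0],"claw": 1},{"angular": [0,0,0],"xyz": [0.16,0.9,0],"claw": 1},{"angular": [0,0,0],"xyz": [0.16,0.9,0],"claw": 1},{"angular": [0,0,0],"xyz": [0.16,0.9,0],"claw": 1},{"angular": [0,0,0],"xyz": [0.16,0.9,0],"claw": 1},{"angular": [0,0,0],"xyz": [0.16,0.9,0],"claw": 1},{"angular": [0,0,0],"xyz": [0.16,0.9,0],"claw": 1},{"angular": [0,0,0],"xyz": [0.16,0.9,0],"claw": 1},{"angular": [0,0,0],"xyz": [0.16,0.9,0],"claw": 1},{"angular": [0,0,0],"xyz": [0.16,0.9,0],"claw": 1},{"angular": [0,0,0],"xyz": [0.16,0.9,0],"claw": 1}]'

```text
t: 10.35
eef_pos: [0.4793, -0.1778, 0.109]
ee_rot: [-3.14, 0.0, -1.905]
force: [5.0, -1.7, 2.8]
width: 0.0156
gripper_force: 20.1
```

Emit:
servo_tool --targets '[{"angular": [0,0,0],"xyz": [0.07,0.55,0],"claw": 1},{"angular": [0,0,0],"xyz": [0,0,0],"claw": 1},{"angular": [0,0,0],"xyz": [0,0,0],"claw": 1}]'

```text
t: 10.65
eef_pos: [0.4732, -0.1766, 0.1087]
ee_rot: [3.14, -0.0, -1.906]
force: [0.5, 1.6, 7.6]
width: 0.0157
gripper_force: 20.0
```

Run:
```python
from h import *
print(monitor.get_state()['eef_pos'])
grab('wrist','w3');S=grab('scene','s3');T=grab('top','t3')
c=cv2.resize(S['color'][210:350,180:320],None,fx=2.85,fy=2.85,interpolation=cv2.INTER_CUBIC)
w=cv2.resize(load('w3')['color'][:280,200:480],None,fx=1.4,fy=1.4)
o=np.zeros((400,800,3),np.uint8);o[:399,:399]=c;o[:392,402:794]=w;cv2.imwrite('pics/v2.png',o)
```

```text
[ 0.47317303 -0.17658524  0.10870553]
```

View pics/v2.png

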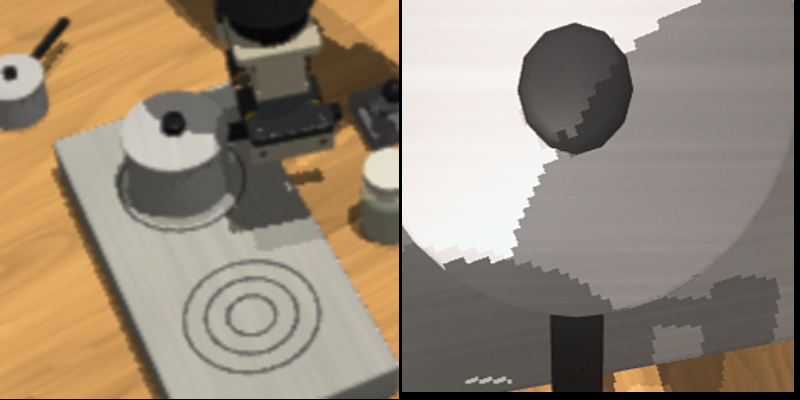

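The pot stands inside the single ring. Knob: scene (241,253), wrist (324,63). I'll compare it with the ring.

Run:
```python
from h import *
W=load('w3');S=load('s3');T=load('t3')
print('knob',tri([(W,323.6,63),(S,241.05,253.2)]).round(4))
# knob blobs in dark masks
for n,f,(u,v),h in(('S',S,(241,253),8),('W',W,(323,63),45)):
    g=cv2.cvtColor(f['color'],cv2.COLOR_BGR2GRAY); k=g[max(v-h,0):v+h,u-h:u+h]<(95 if n=='W' else 90)
    _,l,st,ce=cv2.connectedComponentsWithStats(k.astype(np.uint8)); j=1+np.argmax(st[1:,4]); print(n,ce[j]+[u-h,max(v-h,0)],st[j])
# lid edge in scene: extents
g=cv2.cvtColor(S['color'],cv2.COLOR_BGR2GRAY)
for v in (268,272,276,280,284): print(v,g[v,216:272].tolist())
R=np.array([.4424,-.2705])
print([proj(S,[*(R+.062*np.array([np.cos(a),np.sin(a)])),.05]).round(1).tolist() for a in np.radians([34+40,214+40])])
print('expected base', [proj(S,[*(R+.05*np.array([np.cos(a),np.sin(a)])),.05]).round(1).tolist() for a in np.radians([56,236])])
print('ring', [proj(S,[*(R+.062*np.array([np.cos(a),np.sin(a)])),.05]).round(1).tolist() for a in np.radians([56,236])])
print('expected knob',proj(S,[*R,.133]),proj(W,[*R,.133]))
```

```text
knob [ 0.4423 -0.2705  0.1342]
S [240.46153846 252.87692308] [ 4  4  9  9 65]
W [324.35174364  60.76229972] [   5    0   82   90 5305]
268 [180, 179, 178, 179, 175, 132, 101, 70, 65, 70, 72, 73, 78, 90, 108, 138, 169, 181, 195, 198, 198, 201, 201, 201, 201, 203, 202, 196, 193, 191, 180, 150, 129, 107, 86, 78, 77, 75, 85, 87, 87, 84, 73, 68, 68, 69, 70, 70, 55, 52, 67, 72, 73, 73, 72, 72]
272 [182, 182, 182, 174, 121, 77, 63, 91, 97, 78, 72, 72, 73, 75, 75, 75, 75, 75, 75, 76, 76, 75, 76, 77, 77, 76, 81, 79, 85, 79, 83, 86, 87, 88, 89, 90, 90, 90, 90, 90, 89, 89, 85, 73, 68, 71, 71, 71, 68, 51, 60, 70, 72, 72, 72, 72]
276 [181, 182, 183, 181, 169, 98, 70, 91, 81, 72, 72, 72, 74, 74, 75, 74, 75, 76, 76, 76, 75, 76, 79, 79, 78, 82, 82, 84, 86, 87, 87, 88, 88, 89, 90, 90, 90, 91, 90, 90, 89, 88, 86, 74, 71, 71, 72, 71, 61, 51, 65, 72, 74, 73, 73, 73]
280 [183, 182, 181, 182, 184, 173, 111, 81, 93, 95, 78, 72, 72, 74, 74, 74, 75, 76, 76, 74, 76, 79, 80, 79, 81, 82, 83, 83, 84, 86, 85, 88, 87, 87, 88, 89, 89, 89, 90, 92, 107, 127, 150, 154, 154, 147, 92, 55, 66, 72, 72, 71, 71, 72, 73, 73]
284 [181, 183, 183, 183, 182, 184, 185, 175, 135, 111, 146, 161, 115, 90, 86, 84, 76, 74, 74, 75, 76, 79, 79, 80, 80, 81, 83, 85, 85, 84, 84, 86, 90, 94, 100, 114, 138, 146, 153, 160, 178, 179, 155, 95, 62, 66, 71, 72, 71, 71, 72, 72, 72, 72, 71, 72]
[[264.8, 267.9], [222.0, 278.4]]
expected base [[261.2, 273.1], [225.9, 273.2]]
ring [[265.4, 273.0], [221.7, 273.2]]
expected knob [240.62358272 253.46769001] [322.09076388  68.62421234]
```

Emit:
servo_tool --targets '[{"angular": [0,0,0],"xyz": [0,0,0],"claw": 2.5},{"angular": [0,0,0],"xyz": [0,0,0],"claw": 3.5},{"angular": [0,0,0],"xyz": [0,0,0],"claw": 5},{"angular": [0,0,0],"xyz": [0,0,0],"claw": 6}]'

```text
t: 11.2
eef_pos: [0.4733, -0.1767, 0.108]
ee_rot: [3.14, -0.0, -1.906]
force: [0.2, 0.7, -0.6]
width: 0.0425
gripper_force: 0.0
```

Emit:
servo_tool --targets '[{"angular": [0,0,0],"xyz": [0,0,-5],"claw": 6},{"angular": [0,0,0],"xyz": [0,0,-5],"claw": 6},{"angular": [0,0,0],"xyz": [0,0,-4],"claw": 6},{"angular": [0,0,0],"xyz": [-4,0,0],"claw": 6},{"angular": [0,0,0],"xyz": [-4,0,0],"claw": 6},{"angular": [0,0,0],"xyz": [0,0,0],"claw": 6}]'

```text
t: 11.8
eef_pos: [0.5013, -0.0983, 0.2487]
ee_rot: [-3.141, 0.001, -1.903]
force: [-0.2, -0.9, -0.1]
width: 0.0598
gripper_force: 0.0
```

Run:
```python
from h import *
W=grab('wrist','w4');S=grab('scene','s4')
T=grab('top','t4')
c=cv2.resize(S['color'][230:310,200:280],None,fx=5,fy=5,interpolation=cv2.INTER_CUBIC)
w=cv2.resize(T['color'][210:290,350:430],None,fx=5,fy=5)
cv2.imwrite('pics/v3.png',np.hstack([c,w]))
```

```text
(no output)
```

View pics/v3.png

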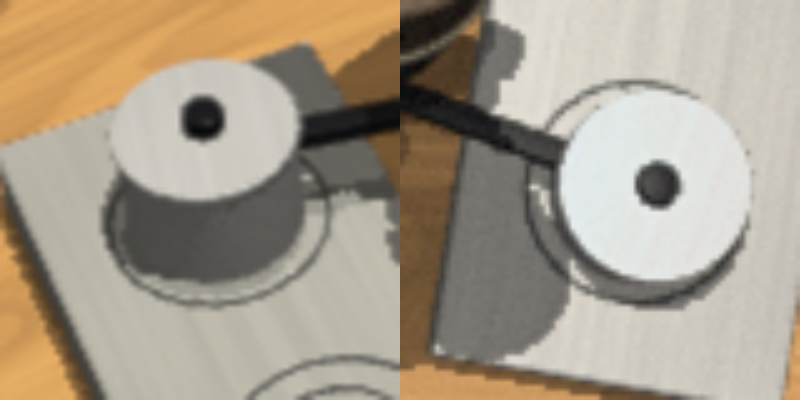

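The lid centre is at top (401,247) and scene (241,256), and the knob at scene (240.5,253.5). In the scene view the base looks slightly off the ring's centre, so I'll compute it.

Run:
```python
from h import *
S=load('s4');T=load('t4')
print('lid',tri([(T,400.8,247.3),(S,241.1,256.2)]).round(4),'knob',tri([(T,401.4,247),(S,240.5,253.5)]).round(4))
A=onz(T,350+157/5,247.3,.122);B=onz(T,350+351/5,247.3,.122);print('lid d',np.linalg.norm(A-B))
# base edge points in scene on z=.05
P=np.array([onz(S,200+x/5,230+y/5,.05)[:2] for x,y in [(122,235),(135,258),(160,275),(185,282),(215,284),(250,277),(280,258),(298,235)]])
M=np.c_[2*P,np.ones(len(P))];s=np.linalg.lstsq(M,(P**2).sum(1),rcond=None)[0];print('base',s[:2],np.sqrt(s[2]+s[:2]@s[:2]))
```

```text
lid [ 0.4398 -0.2702  0.1193] knob [ 0.4397 -0.2705  0.1303]
lid d 0.10393231210705475
base [ 0.43862148 -0.271306  ] 0.052517682926643564
```

The pot sits within about 3 mm of the ring's centre, which is good enough. Next, the plates.

Emit:
servo_tool --targets '[{"angular": [0,0,-7],"xyz": [0,0,-3],"claw": 6},{"angular": [0,0,-7],"xyz": [0,0,-3],"claw": 6},{"angular": [0,0,-6.7],"xyz": [0,0,0],"claw": 6},{"angular": [0,0,0],"xyz": [-3.9,0.9,0],"claw": 6},{"angular": [0,0,0],"xyz": [-3.9,0.9,0],"claw": 6},{"angular": [0,0,0],"xyz": [-3.9,0.9,0],"claw": 6},{"angular": [0,0,0],"xyz": [-3.9,0.9,0],"claw": 6},{"angular": [0,0,0],"xyz": [-3.9,0.9,0],"claw": 6},{"angular": [0,0,0],"xyz": [-3.9,0.9,0],"claw": 6},{"angular": [0,0,0],"xyz": [-3.8,0.9,0],"claw": 6},{"angular": [0,0,0],"xyz": [0,0,0],"claw": 6},{"angular": [0,0,0],"xyz": [0,0,0],"claw": 6}]'

```text
t: 13.15
eef_pos: [0.4299, 0.1689, 0.3082]
ee_rot: [3.141, -0.001, -1.543]
force: [-0.4, -0.1, 0.6]
width: 0.0597
gripper_force: 0.0
```

Run:
```python
from h import *
grab('wrist','w5')
```

Emit:
servo_tool --targets '[{"angular": [0,0,0],"xyz": [-3,0,0],"claw": 6},{"angular": [0,0,0],"xyz": [-3,0,0],"claw": 6},{"angular": [0,0,0],"xyz": [0,0,0],"claw": 6},{"angular": [0,0,0],"xyz": [0,0,0],"claw": 6}]'

```text
t: 13.6
eef_pos: [0.4289, 0.2281, 0.3082]
ee_rot: [3.141, -0.001, -1.545]
force: [0.6, -0.2, 0.4]
width: 0.0605
gripper_force: 0.0
```

Run:
```python
from h import *
grab('wrist','w6')
o=np.hstack([cv2.resize(load(s)['color'],(400,300),interpolation=cv2.INTER_AREA) for s in('w5','w6')])
cv2.imwrite('pics/v4.png',o)
```

```text
(no output)
```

View pics/v4.png

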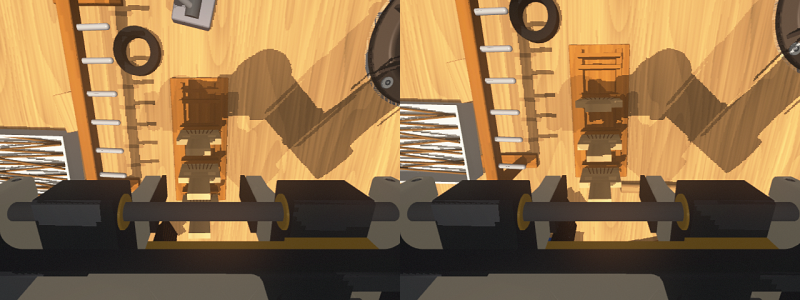

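In the wrist views the plates lie in the arm's shadow at u≈(190–215)/0.625, and the pins are clear on the left. I'll take one enlarged look at both.

Run:
```python
from h import *
L=[]
for s,x0 in(('w5',260),('w6',260),('w5',110),('w6',110)):
    y0=90 if x0==260 else 0
    c=load(s)['color'][y0:y0+290,x0:x0+ (115 if x0==260 else 80)]
    if x0==260: c=np.clip(c.astype(float)*1.7,0,255).astype(np.uint8)
    c=cv2.resize(c,None,fx=2,fy=2,interpolation=cv2.INTER_CUBIC)
    for v in range(0,290,20): cv2.putText(c,str(y0+v),(0,2*v+4),0,.33,(0,0,255),1)
    L.append(c)
cv2.imwrite('pics/v5.png',np.hstack(L))
```

View pics/v5.png

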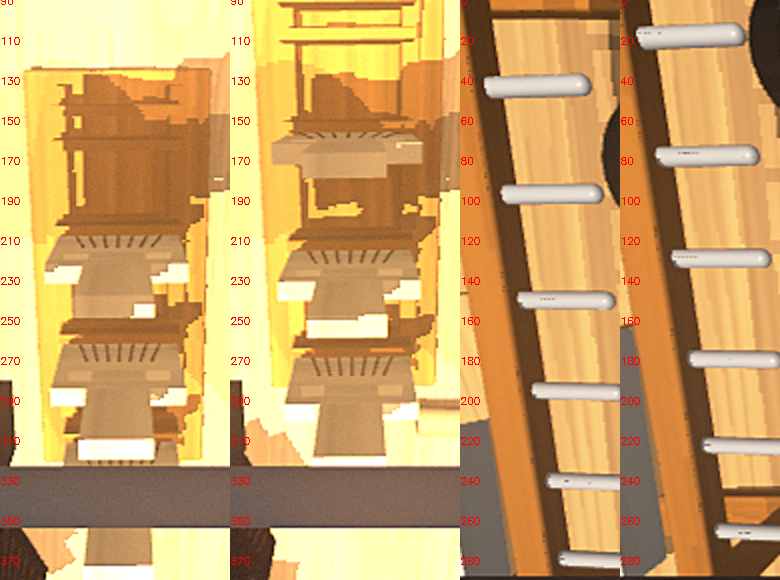

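Tab top faces in w5: C (317.5,243), B (318,314.5). In w6: B (318.5,253.5), A (320,323). Pin tips in w5: (175,42.5), (181,97), (187,150.5).

Run:
```python
from h import *
a=load('w5');b=load('w6');T=load('top0')
print('B',tri([(a,317.75,314.5),(b,318.5,253.5)]).round(4))
for n,f,u0,u1,v in(('C5',a,297.5,337.5,243.3),('B5',a,298.5,337,314.5),('B6',b,298.5,338.5,253.5),('A6',b,302.5,337.5,323.5)):
    p,q=onz(f,u0,v,.172),onz(f,u1,v,.172);print(n,((p+q)/2).round(4),np.linalg.norm(p-q).round(4))
for n,f,L in(('w5',a,[(175,42.5),(181,97),(187,150.5)]),('w6',b,[(172.5,17.5),(179.5,78),(185,129.5)])):
    print(n,[onz(f,u,v,.135)[:2].round(4).tolist() for u,v in L])
    # all pins mid-body: roots
print('roots w5',[onz(a,110+(x-460)/2,y/2,.130)[:2].round(4).tolist() for x,y in[(485,85),(502,194),(518,298),(533,390),(547,481),(560,558)]])
print('roots w6',[onz(b,110+(x-620)/2,y/2,.130)[:2].round(4).tolist() for x,y in[(637,38),(656,156),(673,257),(690,358),(704,444),(717,531)]])
print('tri tips',tri([(b,172.5,17.5),(a,175,42.5)]).round(4),tri([(b,179.5,78),(a,181,97)]).round(4),tri([(b,179.5,78),(a,175,42.5)]).round(4),tri([(b,185,129.5),(a,181,97)]).round(4))
```

```text
B [0.4351 0.2454 0.1714]
C5 [0.437  0.1769 0.172 ] 0.0341
B5 [0.4352 0.245  0.172 ] 0.0351
B6 [0.4349 0.2452 0.172 ] 0.0344
A6 [0.4321 0.3134 0.172 ] 0.0322
w5 [[0.5577, 0.0197], [0.5568, 0.0609], [0.5558, 0.1051]]
w6 [[0.5565, 0.0608], [0.5554, 0.105], [0.5547, 0.1462]]
roots w5 [[0.6033, 0.0198], [0.6022, 0.0617], [0.6011, 0.1053], [0.5996, 0.1471], [0.5985, 0.192], [0.5968, 0.233]]
roots w6 [[0.6027, 0.0616], [0.6013, 0.1055], [0.5997, 0.1464], [0.598, 0.1909], [0.5966, 0.232], [0.5957, 0.277]]
tri tips [ 0.8389 -0.1379 -0.5674] [ 0.915  -0.0216 -0.7671] [0.1516 0.2473 1.1492] [0.1528 0.154  1.1508]
```

The measurements agree: tab height 0.171, width 34 mm, pitch 68 mm, and the pin pairs match between views. Plate A goes first, to pair 3.

Emit:
servo_tool --targets '[{"angular": [0,0,0],"xyz": [-4.3,-0.25,0],"claw": 6},{"angular": [0,0,0],"xyz": [-4.2,-0.25,0],"claw": 6},{"angular": [0,0,0],"xyz": [0,0,0],"claw": 6},{"angular": [0,0,0],"xyz": [0,0,4],"claw": 6},{"angular": [0,0,0],"xyz": [0,0,4],"claw": 6},{"angular": [0,0,0],"xyz": [0,0,3],"claw": 6},{"angular": [0,0,0],"xyz": [0,0,2.5],"claw": 6},{"angular": [0,0,0],"xyz": [0,0,2],"claw": 6},{"angular": [0,0,0],"xyz": [0,0,0],"claw": 5},{"angular": [0,0,0],"xyz": [0,0,0],"claw": 4},{"angular": [0,0,0],"xyz": [0,0,0],"claw": 3},{"angular": [0,0,0],"xyz": [0,0,0],"claw": 2.5},{"angular": [0,0,0],"xyz": [0,0,0],"claw": 2.5},{"angular": [0,0,0],"xyz": [0,0,0],"claw": 2.5}]' --force 25

```text
t: 15.05
eef_pos: [0.4319, 0.3147, 0.1549]
ee_rot: [-3.14, 0.001, -1.544]
force: [0.6, -0.8, 7.2]
width: 0.0337
gripper_force: 25.0
```

Emit:
servo_tool --targets '[{"angular": [0,0,0],"xyz": [0,0,-2],"claw": 2.5},{"angular": [0,0,0],"xyz": [0,0,-4],"claw": 2.5},{"angular": [0,0,0],"xyz": [0,0,-4],"claw": 2.5},{"angular": [0,0,8.2],"xyz": [0,0,0],"claw": 2.5},{"angular": [0,0,8.2],"xyz": [0,0,0],"claw": 2.5},{"angular": [0,0,8.2],"xyz": [0,0,0],"claw": 2.5},{"angular": [0,0,8.2],"xyz": [0,0,0],"claw": 2.5},{"angular": [0,0,8.2],"xyz": [0,0,0],"claw": 2.5},{"angular": [0,0,8.2],"xyz": [0,0,0],"claw": 2.5},{"angular": [0,0,8.2],"xyz": [0,0,0],"claw": 2.5},{"angular": [0,0,8.2],"xyz": [0,0,0],"claw": 2.5},{"angular": [0,0,8.2],"xyz": [0,0,0],"claw": 2.5},{"angular": [0,0,8.2],"xyz": [0,0,0],"claw": 2.5},{"angular": [0,0,8.2],"xyz": [0,0,0],"claw": 2.5},{"angular": [0,0,0],"xyz": [-3.9,-3.1,0],"claw": 2.5},{"angular": [0,0,0],"xyz": [-3.9,-3.1,0],"claw": 2.5},{"angular": [0,0,0],"xyz": [0,0,0],"claw": 2.5},{"angular": [0,0,0],"xyz": [0,0,0],"claw": 2.5},{"angular": [0,0,0],"xyz": [0,0,0],"claw": 2.5}]'

```text
t: 16.95
eef_pos: [0.5103, 0.2541, 0.2535]
ee_rot: [3.142, -0.0, -3.119]
force: [-0.2, -0.7, -0.5]
width: 0.0337
gripper_force: 25.0
```

Run:
```python
from h import *
s=monitor.get_state();print(s['eef_pos'],s['ee_rot'],s['force'],s['width'])
grab('wrist','w7');grab('scene','s7')
c=cv2.resize(load('s7')['color'][140:280,320:460],None,fx=3,fy=3,interpolation=cv2.INTER_CUBIC)
w=cv2.resize(load('w7')['color'],(373,280),interpolation=cv2.INTER_AREA)
o=np.zeros((420,800,3),np.uint8);o[:,:420]=c;o[:280,424:797]=w;cv2.imwrite('pics/v6.png',o)
```

```text
[0.51032177 0.25407105 0.25348328] [ 3.14152037e+00 -3.55927178e-04 -3.11881984e+00] [-0.18854208 -0.69230974 -0.54506181] 0.033717855906129426
```

View pics/v6.png

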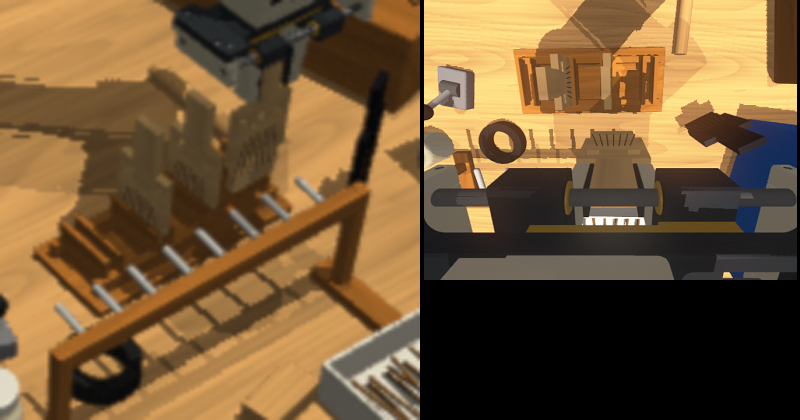

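The plate hangs straight in the jaws, and the holes face the pair 3 pins. I'll lower it to pin height and go in along the pins' slope.

Emit:
servo_tool --targets '[{"angular": [0,0,0],"xyz": [0,-0.12,2.5],"claw": 2.5},{"angular": [0,0,0],"xyz": [0,0,2.5],"claw": 2.5},{"angular": [0,0,0],"xyz": [0,0,1.3],"claw": 2.5},{"angular": [0,0,0],"xyz": [0,0,0],"claw": 2.5},{"angular": [0,0,0],"xyz": [-1,0,0],"claw": 2.5},{"angular": [0,0,0],"xyz": [-1,0,0],"claw": 2.5},{"angular": [0,0,0],"xyz": [-1,0,0],"claw": 2.5},{"angular": [0,0,0],"xyz": [-0.7,0,0],"claw": 2.5},{"angular": [0,0,0],"xyz": [-0.5,0,0.06],"claw": 2.5},{"angular": [0,0,0],"xyz": [-0.5,0,0.06],"claw": 2.5},{"angular": [0,0,0],"xyz": [0,0,0],"claw": 2.5}]'

```text
t: 18.15
eef_pos: [0.5582, 0.2537, 0.1891]
ee_rot: [-3.141, -0.0, -3.119]
force: [0.5, 0.5, -1.3]
width: 0.0339
gripper_force: 25.0
```

Run:
```python
from h import *
s=monitor.get_state();print(s['eef_pos'],s['ee_rot'],s['force'],s['moment'])
grab('scene','s8');cv2.imwrite('pics/v7.png',cv2.resize(load('s8')['color'][150:230,370:470],None,fx=6,fy=6,interpolation=cv2.INTER_CUBIC))
```

```text
[0.55822185 0.25368274 0.18905149] [-3.14125491e+00 -2.99095257e-04 -3.11917321e+00] [ 0.48892408  0.47019152 -1.32633003] [-0.00265068  0.02636825  0.02875371]
```

View pics/v7.png

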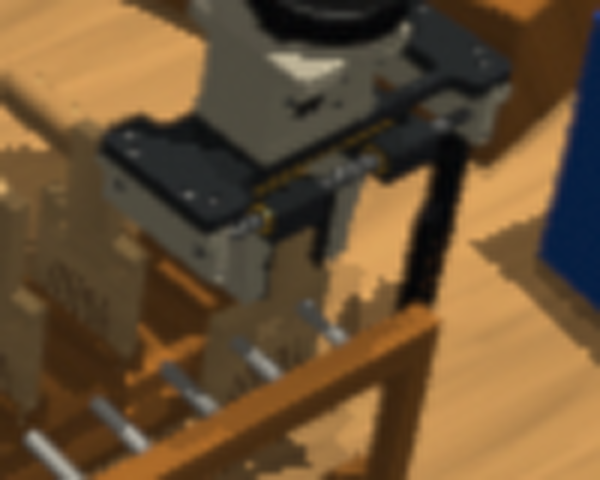

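The plate's front face is about 10 mm past the pin tips with no force, so the pins are in the holes. I'll go on to the bar.

Emit:
servo_tool --targets '[{"angular": [0,0,0],"xyz": [-0.5,0,0.06],"claw": 2.5},{"angular": [0,0,0],"xyz": [-0.5,0,0.06],"claw": 2.5},{"angular": [0,0,0],"xyz": [-0.5,0,0.06],"claw": 2.5},{"angular": [0,0,0],"xyz": [-0.5,0,0.06],"claw": 2.5},{"angular": [0,0,0],"xyz": [-0.5,0,0.06],"claw": 2.5},{"angular": [0,0,0],"xyz": [-0.4,0,0.05],"claw": 2.5},{"angular": [0,0,0],"xyz": [-0.3,0,0.04],"claw": 2.5},{"angular": [0,0,0],"xyz": [0,0,0],"claw": 2.5}]'

```text
t: 19.0
eef_pos: [0.5901, 0.2545, 0.1852]
ee_rot: [-3.141, -0.0, -3.119]
force: [0.7, -0.6, -1.3]
width: 0.0338
gripper_force: 25.0
```

Emit:
servo_tool --targets '[{"angular": [0,0,0],"xyz": [-0.2,0,0.02],"claw": 2.5},{"angular": [0,0,0],"xyz": [0,0,0],"claw": 2.5}]'

```text
t: 19.2
eef_pos: [0.5916, 0.2546, 0.1852]
ee_rot: [-3.142, -0.0, -3.119]
force: [-0.9, 0.2, -1.3]
width: 0.0335
gripper_force: 25.0
```

Emit:
servo_tool --targets '[{"angular": [0,0,0],"xyz": [-0.2,0,0.02],"claw": 2.5},{"angular": [0,0,0],"xyz": [0,0,0],"claw": 2.5}]'

```text
t: 19.4
eef_pos: [0.5923, 0.2545, 0.1847]
ee_rot: [-3.141, -0.003, -3.119]
force: [-5.6, 1.0, 1.3]
width: 0.0339
gripper_force: 25.0
```

Emit:
servo_tool --targets '[{"angular": [0,0,0],"xyz": [0,0,0.15],"claw": 2.5},{"angular": [0,0,0],"xyz": [0,0,0.1],"claw": 2.5},{"angular": [0,0,0],"xyz": [0,0,0],"claw": 2.5}]'

```text
t: 19.7
eef_pos: [0.5923, 0.2543, 0.1827]
ee_rot: [-3.141, -0.002, -3.119]
force: [-7.1, -0.4, 4.3]
width: 0.0339
gripper_force: 25.0
```

Emit:
servo_tool --targets '[{"angular": [0,0,0],"xyz": [0,0,0],"claw": 3.8},{"angular": [0,0,0],"xyz": [0,0,0],"claw": 4.5},{"angular": [0,0,0],"xyz": [0,0,0],"claw": 5},{"angular": [0,0,0],"xyz": [0,0,0],"claw": 5},{"angular": [0,0,0],"xyz": [0,0,-3],"claw": 5},{"angular": [0,0,0],"xyz": [0,0,-4],"claw": 5},{"angular": [0,0,0],"xyz": [0,0,-3],"claw": 5},{"angular": [0,0,0],"xyz": [3,0,0],"claw": 5},{"angular": [0,0,0],"xyz": [4,0,0],"claw": 5},{"angular": [0,0,0],"xyz": [4,0,0],"claw": 5},{"angular": [0,0,0],"xyz": [4,0,0],"claw": 6},{"angular": [0,0,0],"xyz": [0,0,0],"claw": 6}]'

```text
t: 20.9
eef_pos: [0.4405, 0.2506, 0.2835]
ee_rot: [3.14, 0.0, -3.117]
force: [1.9, -0.2, 1.7]
width: 0.0583
gripper_force: 0.0
```

Run:
```python
from h import *
s=monitor.get_state();print(s['eef_pos'],s['ee_rot'],s['force'])
grab('wrist','w9');S=grab('scene','s9');T=grab('top','t9')
o=np.hstack([cv2.resize(S['color'][140:270,350:480],(400,400),interpolation=cv2.INTER_CUBIC),cv2.resize(load('w9')['color'],(400,300),interpolation=cv2.INTER_AREA).__class__((400,400,3),np.uint8)])
o[:,400:]=0;o[:300,400:]=cv2.resize(load('w9')['color'],(400,300),interpolation=cv2.INTER_AREA);cv2.imwrite('pics/v8.png',o)
```

```text
[0.44052093 0.25061763 0.28351098] [ 3.13974177e+00  4.24314361e-04 -3.11708199e+00] [ 1.89186548 -0.15665999  1.70731297]
```

View pics/v8.png

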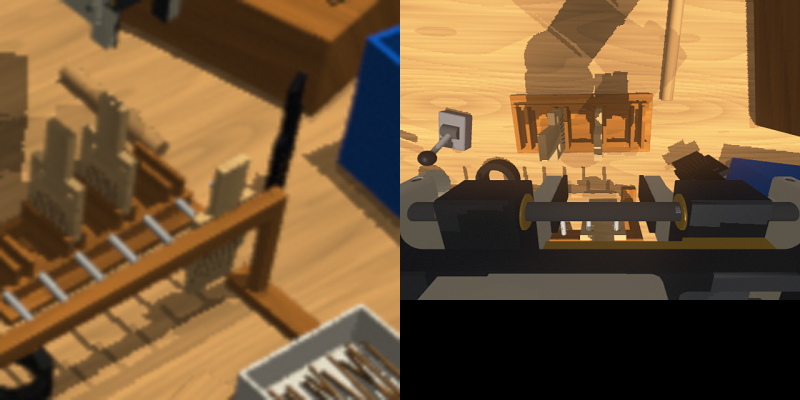

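Plate A hangs on pair 3 against the bar, tab up. Next is plate B.

Emit:
servo_tool --targets '[{"angular": [0,0,-8.2],"xyz": [0,0,0],"claw": 6},{"angular": [0,0,-8.2],"xyz": [0,0,0],"claw": 6},{"angular": [0,0,-8.2],"xyz": [0,0,0],"claw": 6},{"angular": [0,0,-8.2],"xyz": [0,0,0],"claw": 6},{"angular": [0,0,-8.2],"xyz": [0,0,0],"claw": 6},{"angular": [0,0,-8.2],"xyz": [0,0,0],"claw": 6},{"angular": [0,0,-8.2],"xyz": [0,0,0],"claw": 6},{"angular": [0,0,-8.2],"xyz": [0,0,0],"claw": 6},{"angular": [0,0,-8.2],"xyz": [0,0,0],"claw": 6},{"angular": [0,0,-8.2],"xyz": [0,0,0],"claw": 6},{"angular": [0,0,-8.2],"xyz": [0,0,0],"claw": 6},{"angular": [0,0,0],"xyz": [0.5,0.55,0],"claw": 6},{"angular": [0,0,0],"xyz": [0,0,0],"claw": 6},{"angular": [0,0,0],"xyz": [0,0,0],"claw": 6}]'

```text
t: 22.45
eef_pos: [0.4386, 0.2459, 0.2825]
ee_rot: [-3.142, -0.0, -1.548]
force: [-0.5, -0.2, 0.3]
width: 0.0601
gripper_force: 0.0
```

Emit:
servo_tool --targets '[{"angular": [0,0,0],"xyz": [0,0,4],"claw": 6},{"angular": [0,0,0],"xyz": [0,0,4],"claw": 6},{"angular": [0,0,0],"xyz": [0,0,3],"claw": 6},{"angular": [0,0,0],"xyz": [0,0,2],"claw": 6},{"angular": [0,0,0],"xyz": [0,0,0],"claw": 6},{"angular": [0,0,0],"xyz": [0,0,0],"claw": 5},{"angular": [0,0,0],"xyz": [0,0,0],"claw": 4},{"angular": [0,0,0],"xyz": [0,0,0],"claw": 3},{"angular": [0,0,0],"xyz": [0,0,0],"claw": 2.5},{"angular": [0,0,0],"xyz": [0,0,0],"claw": 2.5},{"angular": [0,0,0],"xyz": [0,0,0],"claw": 2.5}]'

```text
t: 23.55
eef_pos: [0.4384, 0.2463, 0.1534]
ee_rot: [-3.141, 0.001, -1.544]
force: [-3.8, 0.5, 7.1]
width: 0.0338
gripper_force: 25.0
```

Emit:
servo_tool --targets '[{"angular": [0,0,0],"xyz": [0,0,-2],"claw": 2.5},{"angular": [0,0,0],"xyz": [0,0,-4],"claw": 2.5},{"angular": [0,0,0],"xyz": [0,0,-4],"claw": 2.5},{"angular": [0,0,8.2],"xyz": [0,0,0],"claw": 2.5},{"angular": [0,0,8.2],"xyz": [0,0,0],"claw": 2.5},{"angular": [0,0,8.2],"xyz": [0,0,0],"claw": 2.5},{"angular": [0,0,8.2],"xyz": [0,0,0],"claw": 2.5},{"angular": [0,0,8.2],"xyz": [0,0,0],"claw": 2.5},{"angular": [0,0,8.2],"xyz": [0,0,0],"claw": 2.5},{"angular": [0,0,8.2],"xyz": [0,0,0],"claw": 2.5},{"angular": [0,0,8.2],"xyz": [0,0,0],"claw": 2.5},{"angular": [0,0,8.2],"xyz": [0,0,0],"claw": 2.5},{"angular": [0,0,8.2],"xyz": [0,0,0],"claw": 2.5},{"angular": [0,0,8.2],"xyz": [0,0,0],"claw": 2.5},{"angular": [0,0,0],"xyz": [-3.6,0,0],"claw": 2.5},{"angular": [0,0,0],"xyz": [-3.6,0,0],"claw": 2.5},{"angular": [0,0,0],"xyz": [0,-4,0],"claw": 2.5},{"angular": [0,0,0],"xyz": [0,-4.1,0],"claw": 2.5},{"angular": [0,0,0],"xyz": [0,0,0],"claw": 2.5},{"angular": [0,0,0],"xyz": [0,0,0],"claw": 2.5}]'

```text
t: 25.55
eef_pos: [0.5124, 0.1659, 0.2526]
ee_rot: [3.141, 0.0, -3.121]
force: [0.2, -0.3, -1.8]
width: 0.0337
gripper_force: 25.0
```

Emit:
servo_tool --targets '[{"angular": [0,0,0],"xyz": [0,0.1,2.6],"claw": 2.5},{"angular": [0,0,0],"xyz": [0,0,2.5],"claw": 2.5},{"angular": [0,0,0],"xyz": [0,0,1.3],"claw": 2.5},{"angular": [0,0,0],"xyz": [0,0,0],"claw": 2.5},{"angular": [0,0,0],"xyz": [-1,0,0],"claw": 2.5},{"angular": [0,0,0],"xyz": [-1,0,0],"claw": 2.5},{"angular": [0,0,0],"xyz": [-1,0,0],"claw": 2.5},{"angular": [0,0,0],"xyz": [-0.7,0,0],"claw": 2.5},{"angular": [0,0,0],"xyz": [-0.5,0,0.06],"claw": 2.5},{"angular": [0,0,0],"xyz": [-0.5,0,0.06],"claw": 2.5},{"angular": [0,0,0],"xyz": [0,0,0],"claw": 2.5}]'

```text
t: 26.65
eef_pos: [0.5597, 0.1687, 0.1871]
ee_rot: [-3.141, -0.0, -3.119]
force: [0.5, 0.3, -1.7]
width: 0.0337
gripper_force: 25.0
```

Emit:
servo_tool --targets '[{"angular": [0,0,0],"xyz": [-0.5,0,0.06],"claw": 2.5},{"angular": [0,0,0],"xyz": [-0.5,0,0.06],"claw": 2.5},{"angular": [0,0,0],"xyz": [-0.5,0,0.06],"claw": 2.5},{"angular": [0,0,0],"xyz": [-0.5,0,0.06],"claw": 2.5},{"angular": [0,0,0],"xyz": [-0.5,0,0.06],"claw": 2.5},{"angular": [0,0,0],"xyz": [-0.4,0,0.05],"claw": 2.5},{"angular": [0,0,0],"xyz": [-0.3,0,0.04],"claw": 2.5},{"angular": [0,0,0],"xyz": [0,0,0],"claw": 2.5}]'

```text
t: 27.45
eef_pos: [0.5915, 0.1695, 0.1832]
ee_rot: [-3.141, -0.0, -3.119]
force: [0.6, 0.4, -1.0]
width: 0.0334
gripper_force: 25.0
```

Emit:
servo_tool --targets '[{"angular": [0,0,0],"xyz": [-0.2,0,0.02],"claw": 2.5},{"angular": [0,0,0],"xyz": [0,0,0],"claw": 2.5}]'

```text
t: 27.65
eef_pos: [0.5933, 0.1696, 0.1833]
ee_rot: [3.142, 0.0, -3.119]
force: [-0.3, 0.7, -0.9]
width: 0.0337
gripper_force: 25.0
```

Emit:
servo_tool --targets '[{"angular": [0,0,0],"xyz": [-0.2,0,0.02],"claw": 2.5},{"angular": [0,0,0],"xyz": [0,0,0],"claw": 2.5}]'

```text
t: 27.85
eef_pos: [0.5945, 0.1695, 0.1829]
ee_rot: [-3.141, -0.002, -3.119]
force: [-4.4, 0.6, 1.0]
width: 0.0337
gripper_force: 25.0
```

Contact with the bar at about 0.594. Settle it, let go and withdraw.

Emit:
servo_tool --targets '[{"angular": [0,0,0],"xyz": [-0.05,0,0.15],"claw": 2.5},{"angular": [0,0,0],"xyz": [0,0,0.1],"claw": 2.5},{"angular": [0,0,0],"xyz": [0,0,0],"claw": 2.5}]'

```text
t: 28.15
eef_pos: [0.5946, 0.1694, 0.181]
ee_rot: [-3.141, -0.002, -3.119]
force: [-7.2, 0.4, 6.4]
width: 0.0338
gripper_force: 25.0
```

Emit:
servo_tool --targets '[{"angular": [0,0,0],"xyz": [0,0,0],"claw": 3.8},{"angular": [0,0,0],"xyz": [0,0,0],"claw": 4.5},{"angular": [0,0,0],"xyz": [0,0,0],"claw": 5},{"angular": [0,0,0],"xyz": [0,0,0],"claw": 5},{"angular": [0,0,0],"xyz": [0,0,-3],"claw": 5},{"angular": [0,0,0],"xyz": [0,0,-4],"claw": 5},{"angular": [0,0,0],"xyz": [0,0,-3],"claw": 5},{"angular": [0,0,0],"xyz": [3,0,0],"claw": 5},{"angular": [0,0,0],"xyz": [4,0,0],"claw": 5},{"angular": [0,0,0],"xyz": [4,0,0],"claw": 5},{"angular": [0,0,0],"xyz": [4,0,0],"claw": 6},{"angular": [0,0,0],"xyz": [0,0,0],"claw": 6}]'

```text
t: 29.35
eef_pos: [0.4424, 0.1655, 0.2814]
ee_rot: [3.14, 0.001, -3.117]
force: [2.0, 0.3, 0.8]
width: 0.0584
gripper_force: 0.0
```

Emit:
servo_tool --targets '[{"angular": [0,0,-8.2],"xyz": [0,0,0],"claw": 6},{"angular": [0,0,-8.2],"xyz": [0,0,0],"claw": 6},{"angular": [0,0,-8.2],"xyz": [0,0,0],"claw": 6},{"angular": [0,0,-8.2],"xyz": [0,0,0],"claw": 6},{"angular": [0,0,-8.2],"xyz": [0,0,0],"claw": 6},{"angular": [0,0,-8.2],"xyz": [0,0,0],"claw": 6},{"angular": [0,0,-8.2],"xyz": [0,0,0],"claw": 6},{"angular": [0,0,-8.2],"xyz": [0,0,0],"claw": 6},{"angular": [0,0,-8.2],"xyz": [0,0,0],"claw": 6},{"angular": [0,0,-8.2],"xyz": [0,0,0],"claw": 6},{"angular": [0,0,-8.2],"xyz": [0,0,0],"claw": 6},{"angular": [0,0,0],"xyz": [0,0,0],"claw": 6},{"angular": [0,0,0],"xyz": [0,0,0],"claw": 6}]'

```text
t: 30.65
eef_pos: [0.446, 0.1663, 0.2806]
ee_rot: [-3.141, -0.0, -1.549]
force: [-0.4, -0.6, -0.5]
width: 0.0602
gripper_force: 0.0
```

Emit:
servo_tool --targets '[{"angular": [0,0,0],"xyz": [-1.1,0.9,2],"claw": 6},{"angular": [0,0,0],"xyz": [0,0,3],"claw": 6},{"angular": [0,0,0],"xyz": [0,0,3],"claw": 6},{"angular": [0,0,0],"xyz": [0,0,3],"claw": 6},{"angular": [0,0,0],"xyz": [0,0,1.7],"claw": 6},{"angular": [0,0,0],"xyz": [0,0,0],"claw": 5},{"angular": [0,0,0],"xyz": [0,0,0],"claw": 4},{"angular": [0,0,0],"xyz": [0,0,0],"claw": 3},{"angular": [0,0,0],"xyz": [0,0,0],"claw": 2.5},{"angular": [0,0,0],"xyz": [0,0,0],"claw": 2.5},{"angular": [0,0,0],"xyz": [0,0,0],"claw": 2.5}]'

```text
t: 31.75
eef_pos: [0.4371, 0.1775, 0.1547]
ee_rot: [-3.14, 0.001, -1.544]
force: [-1.6, -0.0, 6.2]
width: 0.0339
gripper_force: 25.0
```

Emit:
servo_tool --targets '[{"angular": [0,0,0],"xyz": [0,0,-2],"claw": 2.5},{"angular": [0,0,0],"xyz": [0,0,-4],"claw": 2.5},{"angular": [0,0,0],"xyz": [0,0,-4],"claw": 2.5},{"angular": [0,0,8.2],"xyz": [0,0,0],"claw": 2.5},{"angular": [0,0,8.2],"xyz": [0,0,0],"claw": 2.5},{"angular": [0,0,8.2],"xyz": [0,0,0],"claw": 2.5},{"angular": [0,0,8.2],"xyz": [0,0,0],"claw": 2.5},{"angular": [0,0,8.2],"xyz": [0,0,0],"claw": 2.5},{"angular": [0,0,8.2],"xyz": [0,0,0],"claw": 2.5},{"angular": [0,0,8.2],"xyz": [0,0,0],"claw": 2.5},{"angular": [0,0,8.2],"xyz": [0,0,0],"claw": 2.5},{"angular": [0,0,8.2],"xyz": [0,0,0],"claw": 2.5},{"angular": [0,0,8.2],"xyz": [0,0,0],"claw": 2.5},{"angular": [0,0,8.2],"xyz": [0,0,0],"claw": 2.5},{"angular": [0,0,0],"xyz": [-3.7,0,0],"claw": 2.5},{"angular": [0,0,0],"xyz": [-3.7,0,0],"claw": 2.5},{"angular": [0,0,0],"xyz": [0,-4.8,0],"claw": 2.5},{"angular": [0,0,0],"xyz": [0,-4.9,0],"claw": 2.5},{"angular": [0,0,0],"xyz": [0,0,0],"claw": 2.5},{"angular": [0,0,0],"xyz": [0,0,0],"claw": 2.5}]'

```text
t: 33.75
eef_pos: [0.5125, 0.0805, 0.2535]
ee_rot: [3.141, -0.0, -3.121]
force: [0.0, -0.1, -0.8]
width: 0.0338
gripper_force: 25.0
```

Emit:
servo_tool --targets '[{"angular": [0,0,0],"xyz": [0,0.1,2.5],"claw": 2.5},{"angular": [0,0,0],"xyz": [0,0,2.5],"claw": 2.5},{"angular": [0,0,0],"xyz": [0,0,1.3],"claw": 2.5},{"angular": [0,0,0],"xyz": [0,0,0],"claw": 2.5},{"angular": [0,0,0],"xyz": [-1,0,0],"claw": 2.5},{"angular": [0,0,0],"xyz": [-1,0,0],"claw": 2.5},{"angular": [0,0,0],"xyz": [-1,0,0],"claw": 2.5},{"angular": [0,0,0],"xyz": [-0.9,0,0],"claw": 2.5},{"angular": [0,0,0],"xyz": [-0.5,0,0.06],"claw": 2.5},{"angular": [0,0,0],"xyz": [-0.5,0,0.06],"claw": 2.5},{"angular": [0,0,0],"xyz": [0,0,0],"claw": 2.5}]'

```text
t: 34.85
eef_pos: [0.5621, 0.0837, 0.189]
ee_rot: [-3.141, -0.0, -3.119]
force: [1.1, -0.2, -1.7]
width: 0.0339
gripper_force: 25.0
```

Emit:
servo_tool --targets '[{"angular": [0,0,0],"xyz": [-0.5,0,0.06],"claw": 2.5},{"angular": [0,0,0],"xyz": [-0.5,0,0.06],"claw": 2.5},{"angular": [0,0,0],"xyz": [-0.5,0,0.06],"claw": 2.5},{"angular": [0,0,0],"xyz": [-0.5,0,0.06],"claw": 2.5},{"angular": [0,0,0],"xyz": [-0.5,0,0.06],"claw": 2.5},{"angular": [0,0,0],"xyz": [-0.4,0,0.05],"claw": 2.5},{"angular": [0,0,0],"xyz": [-0.3,0,0.04],"claw": 2.5},{"angular": [0,0,0],"xyz": [0,0,0],"claw": 2.5}]'

```text
t: 35.65
eef_pos: [0.5939, 0.0846, 0.1852]
ee_rot: [-3.141, -0.0, -3.119]
force: [-0.2, -0.5, -2.2]
width: 0.0339
gripper_force: 25.0
```

Emit:
servo_tool --targets '[{"angular": [0,0,0],"xyz": [-0.2,0,0.02],"claw": 2.5},{"angular": [0,0,0],"xyz": [0,0,0],"claw": 2.5}]'

```text
t: 35.85
eef_pos: [0.5951, 0.0845, 0.185]
ee_rot: [-3.141, -0.001, -3.119]
force: [-2.2, 0.5, 0.4]
width: 0.0339
gripper_force: 25.0
```

Emit:
servo_tool --targets '[{"angular": [0,0,0],"xyz": [-0.2,0,0.02],"claw": 2.5},{"angular": [0,0,0],"xyz": [0,0,0],"claw": 2.5}]'

```text
t: 36.05
eef_pos: [0.5958, 0.0844, 0.1846]
ee_rot: [-3.141, -0.004, -3.119]
force: [-7.8, 1.0, 2.1]
width: 0.034
gripper_force: 25.0
```

Emit:
servo_tool --targets '[{"angular": [0,0,0],"xyz": [0,0,0.15],"claw": 2.5},{"angular": [0,0,0],"xyz": [0,0,0.1],"claw": 2.5},{"angular": [0,0,0],"xyz": [0,0,0],"claw": 2.5}]'

```text
t: 36.35
eef_pos: [0.5958, 0.0842, 0.1825]
ee_rot: [-3.141, -0.003, -3.119]
force: [-6.8, -0.7, 3.7]
width: 0.034
gripper_force: 25.0
```

Emit:
servo_tool --targets '[{"angular": [0,0,0],"xyz": [0,0,0],"claw": 3.8},{"angular": [0,0,0],"xyz": [0,0,0],"claw": 4.5},{"angular": [0,0,0],"xyz": [0,0,0],"claw": 5},{"angular": [0,0,0],"xyz": [0,0,0],"claw": 5},{"angular": [0,0,0],"xyz": [0,0,-3],"claw": 5},{"angular": [0,0,0],"xyz": [0,0,-4],"claw": 5},{"angular": [0,0,0],"xyz": [0,0,-3],"claw": 5},{"angular": [0,0,0],"xyz": [3,0,0],"claw": 5},{"angular": [0,0,0],"xyz": [4,0,0],"claw": 5},{"angular": [0,0,0],"xyz": [4,0,-3],"claw": 5},{"angular": [0,0,0],"xyz": [4,0,-3],"claw": 6},{"angular": [0,0,0],"xyz": [0,0,0],"claw": 6},{"angular": [0,0,0],"xyz": [0,0,0],"claw": 6}]'

```text
t: 37.65
eef_pos: [0.4474, 0.0815, 0.344]
ee_rot: [3.139, 0.003, -3.118]
force: [0.6, -0.5, -0.2]
width: 0.0596
gripper_force: 0.0
```

Run:
```python
from h import *
s=monitor.get_state();print(s['t'],s['eef_pos'],s['force'])
S=grab('scene','s10');T=grab('top','t10')
a=cv2.resize(S['color'][150:320,210:460],None,fx=3.1,fy=3.1,interpolation=cv2.INTER_CUBIC)[:,:]
b=cv2.resize(T['color'][150:280,180:280],None,fx=.6,fy=.6)
cv2.imwrite('pics/v9.png',a); print(a.shape)
```

```text
37.65 [0.44744192 0.0815028  0.34404377] [ 0.57655025 -0.52744074 -0.19042059]
(527, 775, 3)
```

View pics/v9.png

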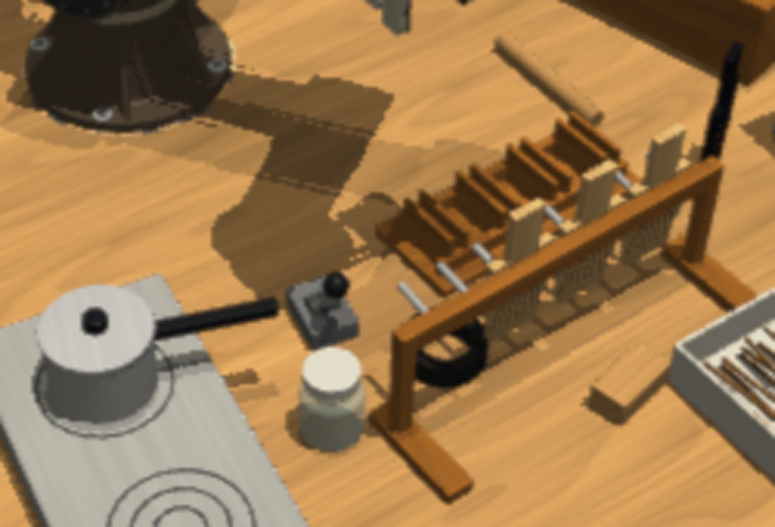

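Three plates hang on pairs 1–3 tab up, the rack is empty, and the pot knob is unchanged at scene (240.6,253.5). The switch ball at scene (318.4,241.6) leans away. I'll check the switch angle and that the pot is still put.

Run:
```python
from h import *
S=load('s10');T=load('t10')
X=tri([(T,312.8,249.7),(S,310.6,227.8)])
def blob(f,u,v,h,th):
    g=cv2.cvtColor(f['color'],cv2.COLOR_BGR2GRAY)[v-h:v+h,u-h:u+h];_,l,st,ce=cv2.connectedComponentsWithStats((g<th).astype(np.uint8));
    return [(ce[i]+[u-h,v-h],st[i,4]) for i in range(1,len(st)) if st[i,4]>8]
print('scene ball',blob(S,318,241,9,45)); print('top ball',blob(T,314,232,18,45))
e=np.array([.462+.023,-.045,.083]);print('expected top',proj(T,e),'scene',proj(S,e),'upright-0.3rad',proj(S,[.452+.07*np.sin(.3),-.04,.022+.07*np.cos(.3)]))
for n in('s4','s10'):print(n,blob(load(n),241,253,8,90))
d=onz(S,318.4,241.6,.0834);print('ball on z .083',d)
```

```text
scene ball [(array([317.80434783, 241.86956522]), np.int32(46))]
top ball [(array([301.7, 215.4]), np.int32(10)), (array([317.01923077, 229.63461538]), np.int32(52))]
expected top [317.3764817  229.36401935] scene [317.70367209 241.55865131] upright-0.3rad [316.73709433 236.93576741]
s4 [(array([240.28571429, 253.5       ]), np.int32(56))]
s10 [(array([240.28571429, 253.5       ]), np.int32(56))]
ball on z .083 [ 0.48658989 -0.04363673  0.0834    ]
```

```bash
python3 -c "
from station import order
print(order.job_done())"
```

```text
the job is handed in; nothing more can be done
None
```

The job is handed in: the switch is fully over to off, the glue pot stands within about 3 to 4 mm of the rest ring's centre, and all three plates from the rack hang tab up against the crossbar on pairs 1 to 3, with the gripper clear of everything.

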